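Start a run of heart stickers

ROBOT

A 6-joint arm with a two-finger parallel gripper is mounted at the origin on the work surface. World frame = base frame: x ahead of the robot, y to its left, z up, the work surface at z = 0. Lengths are in mm, angles in rad, forces in N, time in s.
With the tool pointing down it reaches from about 350 to 775 mm from the base axis. Payload 7.3 kg.
Tool frame: the origin (TCP) lies at the centre of the arm's flange, where the gripper is bolted on; the fingertips stand 178 mm ahead of it and the grasp point (between the pads) lies 159 mm ahead of it; z points along the fingers, y is the line along which they close (so a half turn about z gives the same grasp; the last joint's range is limited). The gripper opens to 92 mm and grips with 3 to 60 N. Pads are 19 mm wide; open, the fingers measure 130 mm over their backs; the gripper's body (75 mm by 190 mm) begins 47 mm behind the grasp point.
Start: joints at [-1.283, 0.342, 1.524, -0, 1.275, -0.146], TCP at [220.688, -476.366, 404.741] pointing down, gripper open.
Joint ranges: [-2.53, 2.53], [-0.77, 2.02], [0.04, 2.7], [-1, 4.14], [0.28, 2.66], [-3.11, 3.11]. Speed limits (rad/s): [2.57, 2.57, 3.14, 3.14, 3.14, 3.14].

INTERFACE

Orientations are given as [roll, pitch, yaw] about the fixed x, y, z axes, in that order (R = Rz(yaw) Ry(pitch) Rx(roll)).
In Python, from plant import * gives the robot as it stands. The module is installed in compiled form; this text tells all that it offers.
- The arm moves only by the shell command python3 -m inch 'ROWS'. ROWS is JSON, a list of rows, each a list of 5 numbers: the shift along the tool's x, y, z in m, then the turn about the tool's z in rad, then the opening, from 0 (shut) to 1 (fully open). In form: [[tx, ty, tz, spin, claw], ...]. A call has 1 to 8 rows; each row is the pose to reach, as a shift and turn from the pose commanded when the call began, along the tool's axes at that moment; what a row does not reach only later rows make up. A row lasts 1/12 s, in which the tool goes at most 41.7 mm and 7.16 degrees, less where a joint would pass 70% of its speed; a pose out of reach is approached as far as the arm can. A call with a gripper value outside its range is refused whole. The fingers move at their own pace and stop on an object; the grip force is fixed at half the most. Time passes only in rows, so rows that repeat a pose let the fingers close. It gives the time, the measured TCP pose, the force, the opening and the grip force at its end, in the units of the state.
- get_obs(): the state, without advancing time (a new reading comes with each control period).
- capture(name): name is "scene" or "top" or "wrist"; returns a dict with "color" (420x560x3 uint8, red, green, blue), "intrinsics" (3x3 intrinsics, pixels), "distortion" ([k1, k2, p1, p2, k3] as OpenCV has them; the pictures are not rectified), "pose" (4x4, takes a point from camera to world coordinates). Camera axes: x right, y down, z forward; pixel columns grow to the right and rows downward; lengths in mm; the calibration is good to about 2 mm. A picture is of the moment at which its call begins. There is no depth.
- close_job(): hands the job in; it is judged then, once.
Trained networks look in a picture, given as the dict that the camera call returned (one of the last four; its "shot" number tells which), for a name from the list of things; names that differ only in an ending like _2 or _b are one class to them, and where a whole thing is asked for, a point or a joint stands for the part that bears it (a point fixed in the world has none). Each returns a list of dicts, best first, with "conf" (0 to 1); they miss things now and then, are a little off and sometimes report something else, mostly with a low value. They report only what shows in the picture. A call takes as long as a camera call.
- look_for(picture, target): "rect" ([centre column, centre row, width, height] in pixels, round what is visible of it).
- trace(picture, target): "pixels" (420x560 bool, what is visible of it) and "rect" ([centre column, centre row, width, height] in pixels, round what is visible of it).
- tip_of(picture, target): "centre" ([column, row] in pixels: a listed point, or the origin of a listed thing).
The state is a dict: "time": time; "joint_positions": joint angles; "dq": joint speeds; "tau": joint torques, N m; "tool_pos": TCP position; "tcp_rot": TCP orientation; "contact_force": force on the tool from outside, world axes, zero at the start; "moment": the same for the moment, N m; "grip_width": finger opening in mm; "finger_force": force on a finger pad.
Only numpy, scipy, OpenCV 4.12 (cv2) and the standard library are available. Lean on these libraries where they do the work, as an engineer would, in place of code of your own. Each camera call takes 0.05 s, during which the arm holds its last target. There are 200 camera calls.

TASK

Start the desktop sticker machine on a run of heart stickers, pressing with the closed fingers: first push the raised end of the black power rocker fully down, then press the heart key fully down so that it stays in, and last press the round green start button fully in and let it spring back. Do not press the star or flower key, and leave everything else on the desk and on the machine where it is: nothing is to be picked up or pushed about.

Things in the scene. Friction and masses are not known exactly. Their poses are not given: they have to be found in the camera images.
- machine: cream sticker machine with mint ends, fixed: 200 mm along its x (front to back), 330 along y; flat top face 70 mm above the origin (centre of the underside). x points from the robot side to the back, z up. Controls in a row along y at x = -35 mm: three white keys at y = -50, 0, 50 in any order; rocker and start button at y = -115 and 115, either way round. Tape and stamp stand behind them.
- rocker_press (a point): where to push the power rocker: top of its raised half (small white bar), 16 mm from the pivot towards the machine's +x. Rocker black, 52 mm along machine x, 32 wide, in a grey frame 64 x 44 x 5 mm; pivot in the middle of the frame along machine y, 11 mm above the machine's top face. Off, the point is 20 mm above that face; fully on, this half is level, 15 mm above it.
- rocker (a joint): angle of the rocker (rad): 0 off (half towards the machine's +x raised), 0.30 fully on (that half level, the other raised). It needs about 3 N at the pressing point and stays wherever it is left.
- heart_top (a point): centre of the top face of the heart key: a white square key, 32 x 32 mm, marked with a coral-red heart, in a grey bezel 42 x 42 x 5 mm. Not pressed, the top is 16 mm above the machine's top face; it moves down with the key.
- heart_key (a joint): how far the heart key is pushed down (m): 0 up, 0.006 fully down. It needs about 3 N and stays wherever it is left; it cannot be brought up again by pressing.
- star_top (a point): centre of the top face of the star key: a white square key, 32 x 32 mm, marked with a blue star, in a grey bezel 42 x 42 x 5 mm. Not pressed, the top is 16 mm above the machine's top face; it moves down with the key.
- star_key (a joint): how far the star key is pushed down (m): 0 up, 0.006 fully down. It needs about 3 N and stays wherever it is left; it cannot be brought up again by pressing.
- flower_top (a point): centre of the top face of the flower key: a white square key, 32 x 32 mm, marked with a yellow five-petalled flower, in a grey bezel 42 x 42 x 5 mm. Not pressed, the top is 16 mm above the machine's top face; it moves down with the key.
- flower_key (a joint): how far the flower key is pushed down (m): 0 up, 0.006 fully down. It needs about 3 N and stays wherever it is left; it cannot be brought up again by pressing.
- start_top (a point): centre of the top of the round green start button, 36 mm across, in a round grey housing 52 mm across and 12 mm high. Not pressed, the top is 22 mm above the machine's top face; it moves down with the button.
- start (a joint): how far the start button is pushed in (m): 0 out, 0.006 fully in. A spring returns it; it starts to move at 1.5 N and is fully in at 5 N.
- tape: gold roll of tape lying flat on the machine, loose: 54 mm outside diameter, 16 mm high; origin at the centre of its underside.
- stamp: small wooden hand stamp standing on the machine, loose: 30 mm across, 47 mm high; origin at the centre of its underside.
- cup: pink cup standing on the desk, loose: 76 mm across, 90 mm high; origin at the centre of its underside.
- glue: white glue bottle with an orange cap on the desk, loose: 32 mm across, 100 mm high; origin at the centre of its underside.
- notebook: brown notebook lying on the desk, loose: 210 x 150 x 12 mm; origin at the centre of its underside.
- eraser: teal eraser lying on the desk, loose: 50 x 22 x 13 mm; origin at the centre of its underside.
- clips: clear open box of paper clips on the desk, loose: 70 x 70 x 30 mm; origin at the centre of its underside.

How it is judged:
By the outcome, as a careful person would: the job done as asked, in the order asked, and still so for the second after the job is handed in, with the robot touching nothing.
It also fails if it takes over 42 s, if anything falls off the work surface, if the arm or the gripper's body presses on something with over 40 N, if the wrist force passes 120 N, or if a joint passes its speed limit or range.

## Working session

There is one attempt and no reset: what is moved stays moved. The work goes in short steps, Python scripts to look and compute and a shell command to move; the robot and the scene stay as the last step left them, time stands still between calls to the robot, and variables do not carry over. Pictures are saved under pics/ and viewed, at most 10 in all, crops included, and the job is handed in when it is done.

```bash
mkdir -p pics
cat > h.py <<'E'
from plant import *
import numpy as np, cv2
def ray(p,px):
    u=cv2.undistortPoints(np.array([[px]],float),np.array(p["intrinsics"],float),np.array(p["distortion"],float))[0,0]
    T=np.array(p["pose"],float); d=T[:3,:3]@np.array([u[0],u[1],1]); return T[:3,3],d/np.linalg.norm(d)
def tri(rs):
    A=sum(np.eye(3)-np.outer(d,d) for o,d in rs); b=sum((np.eye(3)-np.outer(d,d))@o for o,d in rs)
    x=np.linalg.solve(A,b); return x,[round(float(np.linalg.norm((np.eye(3)-np.outer(d,d))@(x-o))),1) for o,d in rs]
def atz(r,z): o,d=r; return o+d*(z-o[2])/d[2]
def save(p,n): cv2.imwrite("pics/"+n,p["color"][:,:,::-1])
E
python3 - <<'E'
from h import *
P={n:capture(n) for n in("scene","top","wrist")}
for n in P: save(P[n],n+"0.png"); print(n,np.round(P[n]["pose"],2).tolist())
for t in["machine","rocker_press","heart_top","star_top","flower_top","start_top","tape","stamp"]:
    rs=[]
    for n in P:
        r=tip_of(P[n],t)
        if r: print(t,n,np.round(r[0]["centre"],1),round(r[0]["conf"],2)); 
        if r and r[0]["conf"]>.4: rs.append(ray(P[n],r[0]["centre"]))
    if len(rs)>1: x,e=tri(rs); print("  ->",x.round(1),e)
print(get_obs())
E
```

```text
scene [[0.4, 0.7, -0.59, 1177.42], [0.92, -0.3, 0.27, -337.7], [0.01, -0.64, -0.76, 985.28], [0.0, 0.0, 0.0, 1.0]]
top [[-0.02, -0.99, 0.14, 281.96], [-1.0, 0.02, -0.01, -23.77], [0.0, -0.14, -0.99, 1538.56], [0.0, 0.0, 0.0, 1.0]]
wrist [[0.42, -0.87, -0.27, 292.21], [-0.91, -0.4, -0.12, -443.39], [-0.0, 0.29, -0.96, 383.01], [0.0, 0.0, 0.0, 1.0]]
machine scene [307.5 237.4] 0.66
machine top [252.2 208.2] 0.88
  -> [536.6  36.8  -5.5] [4.0, 4.0]
rocker_press scene [340.7 195.3] 0.67
rocker_press top [215.7 216. ] 0.71
  -> [502.  143.4  81.2] [2.4, 2.4]
heart_top scene [318.9 203.8] 0.47
heart_top top [394. 253.] 0.6
  -> [ 500.4 -163.9  287.4] [210.7, 210.7]
star_top scene [300.9 207.3] 0.5
star_top top [256.5 217. ] 0.49
  -> [497.5  25.6  81.1] [1.1, 1.1]
flower_top scene [286.6 212.8] 0.59
flower_top top [273.2 213.2] 0.64
flower_top wrist [284.2  16.1] 0.54
  -> [ 459.4 -145.    21.3] [145.2, 132.5, 273.9]
start_top scene [260.1 221.4] 0.74
start_top top [256.2 214.8] 0.69
  -> [492.7 -26.6  56.2] [54.7, 54.7]
tape scene [343.2 224.1] 0.74
tape top [229.1 190.2] 0.61
  -> [582.2 105.9  70.5] [0.0, 0.0]
stamp top [288.6 177.7] 0.44
{'time': 1.35, 'joint_positions': array([-1.28302996e+00,  3.41973264e-01,  1.52405956e+00,  2.70332361e-05,
        1.27535814e+00, -1.46004199e-01]), 'dq': array([-0.00013057, -0.00157102,  0.00058072,  0.00054704,  0.00225171,
       -0.00058505]), 'tau': array([ 7.64904216e-04, -4.31134593e+01, -2.44478577e+01,  7.18660606e-02,
        4.81573201e-02,  3.13499669e-06]), 'tool_pos': array([ 220.68104515, -476.38390276,  404.76853441]), 'tcp_rot': array([3.14138935e+00, 3.75352359e-06, 4.33762695e-01]), 'contact_force': array([0.29832723, 0.2938737 , 0.38294464]), 'moment': array([-0.02054153, -0.03718422,  0.00017214]), 'finger_force': 0.0, 'grip_width': 91.96500270040254}
```

Run:
```python
import cv2
a=cv2.imread("pics/top0.png")[130:280,160:360]; b=cv2.imread("pics/scene0.png")[150:300,220:420]
cv2.imwrite("pics/c0.png",cv2.resize(cv2.vconcat([a,b]),None,fx=2,fy=2,interpolation=3) if 0 else cv2.resize(cv2.hconcat([a,b]),(800,300),interpolation=2))
```

```text
(no output)
```

View pics/c0.png

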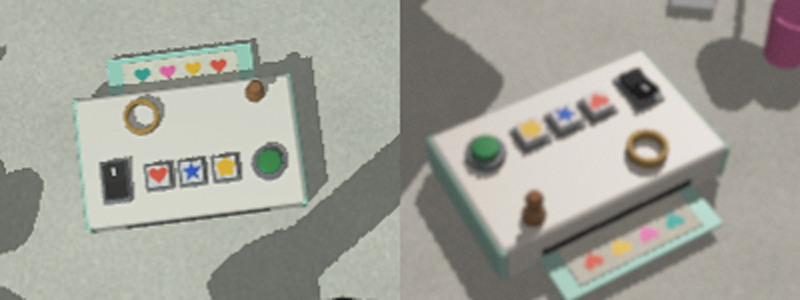

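View pics/top0.png

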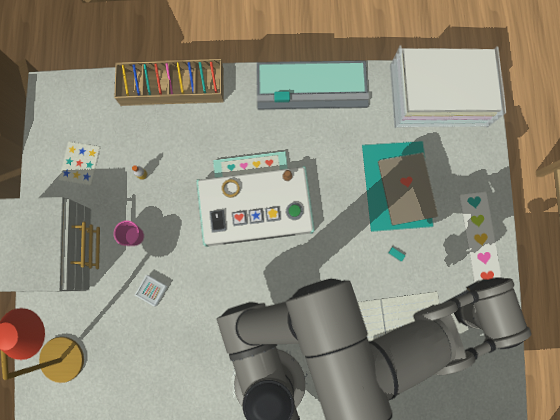

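The top view shows, from robot's left to right: rocker (218,220), heart (239,218), star (256,216), flower (273,213), start (294,210). The scene view agrees with that order: rocker (340,194), heart (318,200), star (302,207), flower (285,214), start (262,225). Some of the network hits were wrong (heart in top, start in top). I'll fit the machine pose to these points.

```bash
cat >> h.py <<'E'
from scipy.optimize import least_squares
M={"rocker_press":(-19,115,90),"heart_top":(-35,50,86),"star_top":(-35,0,86),"flower_top":(-35,-50,86),"start_top":(-35,-115,92)}
def w(v,m): c,s=np.cos(v[2]),np.sin(v[2]); return np.array([v[0]+c*m[0]-s*m[1],v[1]+s*m[0]+c*m[1],v[3]+m[2]])
def proj(p,x):
    T=np.linalg.inv(np.array(p["pose"],float)); q=cv2.Rodrigues(T[:3,:3])[0]
    return cv2.projectPoints(np.array([x],float),q,T[:3,3],np.array(p["intrinsics"],float),np.array(p["distortion"],float))[0][0,0]
def fit(obs): # obs: list of (pic, name, px)
    f=lambda v:np.concatenate([proj(p,w(v,M[n]))-px for p,n,px in obs])
    r=least_squares(f,[540,35,0.1,0],loss="soft_l1"); return r.x,f(r.x).reshape(-1,2)
def rel(x): # displacement in tool axes from measured TCP
    o=get_obs(); R=__import__("scipy.spatial.transform",fromlist=["Rotation"]).Rotation.from_euler("xyz",o["tcp_rot"]).as_matrix()
    return R.T@(np.array(x)-o["tool_pos"])
E
python3 - <<'E'
from h import *
S=capture("scene");T=capture("top")
obs=[]
D={"rocker_press":((340.7,195.3),(215.7,216)),"heart_top":((318,201),(239,218)),"star_top":((301,207.3),(256.5,217)),"flower_top":((286.6,212.8),(273.2,213.2)),"start_top":((260.5,221.7),(294.5,210))}
for n,(s,t) in D.items(): obs+=[(S,n,s),(T,n,t)]
v,e=fit(obs); print(v.round(3),e.round(1).tolist())
for n in M: print(n,w(v,M[n]).round(1))
# hover: fingertips 170mm above star, TCP back toward robot a little
print(rel(w(v,M["star_top"])+[0,0,150+178]), get_obs()["tcp_rot"][2]-v[2])
print(get_obs()["time"])
E
```

```text
[ 5.34493e+02  2.95550e+01  1.00000e-01 -2.08700e+00] [[1.1, -1.1], [0.9, -0.7], [-0.5, -0.9], [0.2, 0.1], [0.0, -0.2], [-0.5, -1.0], [-2.5, 1.6], [-0.5, 0.7], [0.8, 0.8], [0.1, 0.9]]
rocker_press [504.1 142.1  87.9]
heart_top [494.7  75.8  83.9]
star_top [499.7  26.1  83.9]
flower_top [504.7 -23.7  83.9]
start_top [511.2 -88.4  89.9]
[ 464.3155136  -338.6116339    -7.22057661] 0.33355217450987534
1.45
```

```bash
python3 -m inch '[[0.02,-0.015,0,0.05,0],[0.05,-0.036,0,0.1,0],[0.083,-0.06,0,0.2,0],[0.116,-0.084,0,0.3,0],[0.149,-0.108,0,0.334,0],[0.182,-0.132,0,0.334,0],[0.215,-0.156,0,0.334,0],[0.248,-0.18,0,0.334,0]]'
python3 -c "
from h import *
print(rel([499.7,26,412]),get_obs()['tcp_rot'])"
```

```text
time: 2.12
tool_pos: [370.5, -206.9, 405.0]
tcp_rot: [3.141, -0.001, 0.099]
contact_force: [0.7, -0.4, 0.7]
grip_width: 43.1
finger_force: 0.0
[ 151.68660003 -218.9713542    -7.0706907 ] [ 3.14102265e+00 -5.45841058e-04  9.93581829e-02]
```

```bash
python3 -m inch '[[0.023,-0.033,0,0,0],[0.045,-0.066,0,0,0],[0.068,-0.098,0,0,0],[0.09,-0.131,0,0,0],[0.113,-0.164,0,0,0],[0.132,-0.192,0,0,0],[0.145,-0.21,0,0,0],[0.152,-0.219,0,0,0]]'
cat > look.py <<'E'
from h import *
import sys
P=[capture(n) for n in("wrist","top","scene")]; save(P[0],sys.argv[1])
v0=[534.5,29.6,.1,-2]; obs=[]
for n in M:
    for p,k in zip(P,"WTS"):
        g=proj(p,w(v0,M[n]))
        c=[np.array(r["centre"]) for r in tip_of(p,n)[:3]] if k=="W" else []
        c=[q for q in c if np.linalg.norm(q-g)<40]
        print(n,k,g.round(1),[q.round(1).tolist() for q in c])
        if c: obs.append((p,n,c[0]))
v,e=fit(obs); print(v.round(3),e.round(1).tolist())
for n in M: x=w(v,M[n]); print(n,x.round(1),rel(x+[0,0,178]).round(1))
o=get_obs();print(o["time"],o["tool_pos"],o["tcp_rot"],o["grip_width"])
E
python3 look.py w1.png
```

```text
time: 2.78
tool_pos: [500.3, 26.7, 404.6]
tcp_rot: [-3.141, -0.0, 0.103]
contact_force: [-1.2, -0.5, -0.3]
grip_width: 0.2
finger_force: 0.0
rocker_press W [159.6 175.9] [[157.8, 176.7]]
rocker_press T [216.6 215.3] []
rocker_press S [341.9 194.2] []
heart_top W [229.8 191.4] [[227.8, 193.1]]
heart_top T [239.2 218.1] []
heart_top S [317.5 200.1] []
star_top W [281.9 191.5] [[282.0, 193.3]]
star_top T [255.9 216. ] []
star_top S [301.1 207.1] []
flower_top W [334.1 191.7] [[333.4, 191.2]]
flower_top T [272.7 213.9] []
flower_top S [284.1 214.3] []
start_top W [403.3 193.6] [[400.2, 195.0]]
start_top T [294.6 210.9] []
start_top S [261.3 222.5] []
[ 5.33251e+02  3.09740e+01  9.90000e-02 -1.87700e+00] [[0.3, 0.3], [0.5, -0.6], [-1.6, -0.6], [-0.9, 1.7], [1.4, -0.2]]
rocker_press [502.9 143.5  88.1] [  15.6 -119.5  138.7]
heart_top [493.5  77.3  84.1] [ -0.4 -54.5 142.7]
star_top [498.4  27.5  84.1] [ -0.3  -4.5 142.7]
flower_top [503.4 -22.2  84.1] [ -0.2  45.5 142.7]
start_top [509.8 -86.9  90.1] [-1.000e-01  1.105e+02  1.368e+02]
3.1833 [499.13769023  23.096951   404.84265138] [ 3.14130439e+00 -2.54196466e-05  9.79393555e-02] 0.3315045238079931
```

View pics/w1.png

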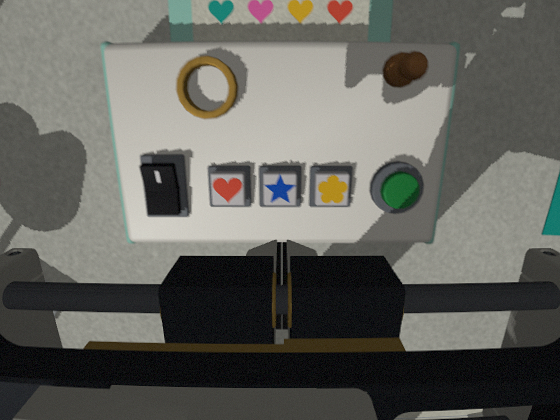

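The wrist view shows the rocker bar at (157,176), heart (228,189), star (280,188), flower (333,188), start (400,188) and the closed tips at (280,245). This matches the projections within about 4 px. Next I go above the rocker.

```bash
python3 -m inch '[[0.003,-0.025,0.01,0,0],[0.007,-0.055,0.03,0,0],[0.012,-0.09,0.06,0,0],[0.016,-0.112,0.09,0,0],[0.017,-0.12,0.11,0,0],[0.017,-0.12,0.12,0,0],[0.017,-0.12,0.12,0,0],[0.017,-0.12,0.12,0,0]]'
python3 look.py w2.png
```

```text
time: 3.85
tool_pos: [504.8, 144.3, 285.2]
tcp_rot: [3.141, -0.0, 0.099]
contact_force: [0.6, 0.5, -0.4]
grip_width: 0.3
finger_force: 0.0
rocker_press W [284.4 245.2] [[283.9, 243.7]]
rocker_press T [216.6 215.3] []
rocker_press S [341.9 194.2] []
heart_top W [388.4 265.6] [[383.4, 262.9]]
heart_top T [239.2 218.1] []
heart_top S [317.5 200.1] []
star_top W [465.9 264.7] [[466.9, 265.2]]
star_top T [255.9 216. ] []
star_top S [301.1 207.1] []
flower_top W [539.4 263.3] []
flower_top T [272.7 213.9] []
flower_top S [284.1 214.3] []
start_top W [634.  264.8] []
start_top T [294.6 210.9] []
start_top S [261.3 222.5] []
[ 5.35152e+02  3.00060e+01  9.10000e-02 -8.17000e-01] [[-0.4, -0.4], [4.7, 2.0], [-0.8, -0.6]]
rocker_press [505.8 142.8  89.2] [ 1.   2.3 18.2]
heart_top [495.8  76.6  85.2] [-15.5  67.2  22.2]
star_top [500.3  26.8  85.2] [-16.  117.2  22.2]
flower_top [504.8 -23.   85.2] [-16.4 167.2  22.2]
start_top [510.7 -87.7  91.2] [-17.  232.2  16.2]
4.25 [504.56330391 145.01252597 285.34931191] [ 3.14153824e+00 -1.16315182e-03  9.92076770e-02] 0.6111392293364839
```

View pics/w2.png

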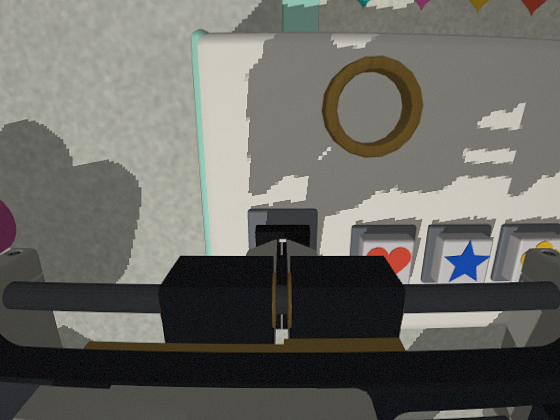

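The tips are centred over the rocker's raised half, with the white bar just showing at (283,240). I press down in small steps.

```bash
python3 -m inch '[[0,0.001,0.008,0,0],[0,0.001,0.014,0,0],[0,0.001,0.017,0,0],[0,0.001,0.019,0,0],[0,0.001,0.021,0,0],[0,0.001,0.022,0,0],[0,0.001,0.0225,0,0],[0,0.001,0.0225,0,0]]'
```

```text
time: 4.92
tool_pos: [504.9, 144.4, 263.2]
tcp_rot: [3.141, -0.002, 0.1]
contact_force: [0.4, -1.3, 9.4]
grip_width: 0.1
finger_force: 4.3
```

```bash
python3 -m inch '[[0,0,0.0005,0,0],[0,0,0.001,0,0],[0,0,0.001,0,0]]'; python3 -m inch '[[0,0,0.0005,0,0],[0,0,0.001,0,0],[0,0,0.001,0,0],[0,0,0.001,0,0]]'
```

```text
time: 5.17
tool_pos: [504.9, 144.4, 263.1]
tcp_rot: [3.141, -0.003, 0.1]
contact_force: [-1.9, -1.6, 15.6]
grip_width: 0.3
finger_force: 8.2
time: 5.5
tool_pos: [504.8, 144.4, 263.0]
tcp_rot: [3.141, -0.003, 0.1]
contact_force: [-4.3, -1.9, 23.7]
grip_width: 0.6
finger_force: 12.0
```

Contact is solid at exactly the level height (tip at 85 mm, 24 N), so the rocker is on. I lift and go above the heart key.

```bash
python3 -m inch '[[0,0,-0.01,0,0],[0,0,-0.025,0,0],[-0.005,0.022,-0.032,0,0],[-0.012,0.046,-0.032,0,0],[-0.016,0.06,-0.032,0,0],[-0.016,0.066,-0.032,0,0],[-0.016,0.066,-0.032,0,0],[-0.016,0.066,-0.032,0,0]]'
python3 look.py w3.png
```

```text
time: 6.17
tool_pos: [495.2, 77.3, 292.0]
tcp_rot: [-3.141, 0.001, 0.099]
contact_force: [0.3, -0.9, -0.6]
grip_width: 0.6
finger_force: 0.0
rocker_press W [175.4 215.4] [[174.6, 212.0]]
rocker_press T [216.6 215.3] []
rocker_press S [341.9 194.2] []
heart_top W [283.3 237.5] [[280.9, 236.7]]
heart_top T [239.2 218.1] []
heart_top S [317.5 200.1] []
star_top W [363.1 237.3] [[362.6, 235.7]]
star_top T [255.9 216. ] []
star_top S [301.1 207.1] []
flower_top W [441.2 236.9] [[440.3, 235.0]]
flower_top T [272.7 213.9] []
flower_top S [284.1 214.3] []
start_top W [544.  239.6] [[541.5, 237.6]]
start_top T [294.6 210.9] []
start_top S [261.3 222.5] []
[ 5.35458e+02  3.03470e+01  9.70000e-02 -2.84300e+00] [[-0.1, 0.9], [1.3, -1.4], [-0.9, -0.4], [-0.7, 0.1], [0.7, 0.5]]
rocker_press [505.4 143.   87.2] [ 16.7 -64.1  26.9]
heart_top [495.8  76.7  83.2] [ 0.5  0.8 31. ]
star_top [500.6  26.9  83.2] [ 0.3 50.8 31. ]
flower_top [505.5 -22.8  83.2] [  0.2 100.8  31. ]
start_top [511.8 -87.5  89.2] [ -0.  165.8  25. ]
6.5667 [495.19377069  77.46689496 292.10875998] [3.14157733e+00 1.59425560e-04 1.00394710e-01] 0.16064718067663786
```

View pics/w3.png

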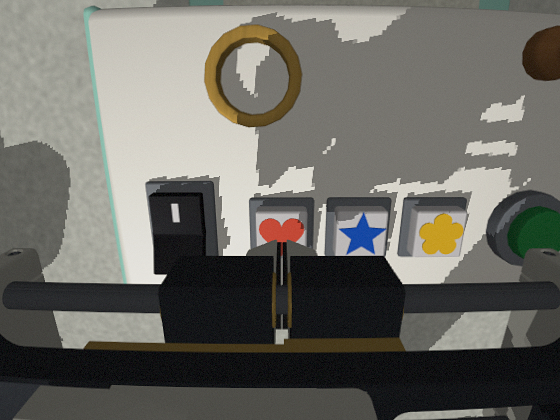

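The tips are centred over the heart key (heart at 281,232). The rocker's front half now stands raised, so it has flipped. I press the heart.

```bash
python3 -m inch '[[0,0.001,0.012,0,0],[0,0.001,0.023,0,0],[0,0.001,0.027,0,0],[0,0.001,0.029,0,0],[0,0.001,0.031,0,0],[0,0.001,0.033,0,0],[0,0.001,0.0345,0,0],[0,0.001,0.0345,0,0]]'; python3 -m inch '[[0,0,0.0005,0,0],[0,0,0.0015,0,0],[0,0,0.0015,0,0],[0,0,0.0015,0,0]]'
```

```text
time: 7.23
tool_pos: [495.2, 76.2, 258.2]
tcp_rot: [3.142, -0.0, 0.1]
contact_force: [-2.7, -0.1, 4.1]
grip_width: 0.3
finger_force: 1.9
time: 7.57
tool_pos: [495.2, 76.2, 257.9]
tcp_rot: [3.141, -0.001, 0.1]
contact_force: [-6.6, 0.1, 15.5]
grip_width: 0.3
finger_force: 8.0
```

Bottomed at tip 79.9 mm with 15 N, so the heart key is fully down. Now over to the start button, lifted clear of the keys.

```bash
python3 -m inch '[[0,0,-0.012,0,0],[0,0,-0.03,0,0],[0,0.025,-0.036,0,0],[0,0.06,-0.036,0,0],[0,0.095,-0.036,0,0],[0,0.13,-0.036,0,0],[0,0.155,-0.036,0,0],[0,0.165,-0.036,0,0]]'
python3 -m inch '[[0,0,0,0,0],[0,0,0,0,0]]'
python3 look.py w4.png
```

```text
time: 8.23
tool_pos: [512.3, -91.3, 292.5]
tcp_rot: [3.14, -0.002, 0.097]
contact_force: [0.1, 0.6, 0.6]
grip_width: 0.7
finger_force: 0.0
time: 8.4
tool_pos: [511.7, -87.9, 292.2]
tcp_rot: [-3.141, -0.0, 0.099]
contact_force: [-0.4, 0.6, 0.1]
grip_width: 0.7
finger_force: 0.0
rocker_press W [-70.4 214.8] []
rocker_press T [216.6 215.3] []
rocker_press S [341.9 194.2] []
heart_top W [ 28.4 236.4] [[30.9, 231.7]]
heart_top T [239.2 218.1] []
heart_top S [317.5 200.1] []
star_top W [101.4 237. ] [[98.0, 238.9]]
star_top T [255.9 216. ] []
star_top S [301.1 207.1] []
flower_top W [178.5 237.4] [[176.0, 235.7]]
flower_top T [272.7 213.9] []
flower_top S [284.1 214.3] []
start_top W [281.8 241.3] [[280.0, 239.3]]
start_top T [294.6 210.9] []
start_top S [261.3 222.5] []
[ 5.35172e+02  3.10980e+01  9.50000e-02 -3.79600e+00] [[-3.1, 2.1], [2.3, -4.2], [0.8, -0.3], [-0.8, 0.4]]
rocker_press [505.3 143.8  86.2] [  16.8 -230.6   28.1]
heart_top [495.6  77.5  82.2] [   0.5 -165.7   32.1]
star_top [500.3  27.8  82.2] [   0.2 -115.7   32.1]
flower_top [505.1 -22.   82.2] [ -0.1 -65.7  32.1]
start_top [511.3 -86.7  88.2] [-0.4 -0.7 26.1]
8.8 [511.77087305 -87.38672355 292.28080426] [ 3.14154914e+00 -9.23164811e-05  1.00870909e-01] 0.24673789576197547
```

View pics/w4.png

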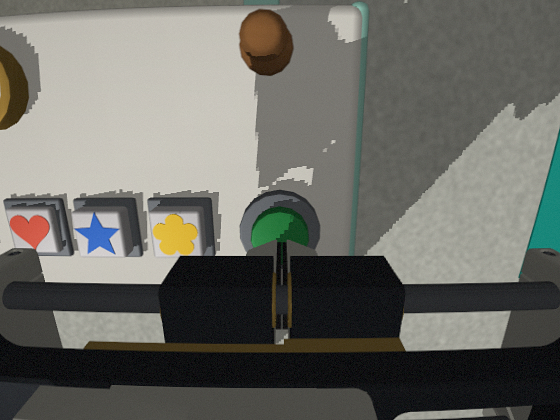

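The tips are centred over the green button (280,240). I press it.

```bash
python3 -m inch '[[0,0,0.01,0,0],[0,0,0.018,0,0],[0,0,0.022,0,0],[0,0,0.024,0,0],[0,0,0.026,0,0],[0,0,0.028,0,0],[0,0,0.0295,0,0],[0,0,0.0295,0,0]]'; python3 -m inch '[[0,0,0.0005,0,0],[0,0,0.001,0,0],[0,0,0.001,0,0],[0,0,0.001,0,0]]'
```

```text
time: 9.47
tool_pos: [511.3, -87.9, 264.1]
tcp_rot: [-3.141, 0.001, 0.1]
contact_force: [-5.9, 2.4, 15.6]
grip_width: 0.6
finger_force: 7.4
time: 9.8
tool_pos: [511.2, -87.8, 263.9]
tcp_rot: [3.141, -0.0, 0.1]
contact_force: [-8.9, 2.9, 22.8]
grip_width: 0.3
finger_force: 11.4
```

Fully in (tip at 86 mm, 23 N). I raise well clear and check.

```bash
python3 -m inch '[[0,0,-0.01,0,0],[0,0,-0.03,0,0],[0,0,-0.06,0,0],[0,0.02,-0.1,0,0],[-0.02,0.05,-0.13,0,0],[-0.04,0.07,-0.14,0,0],[-0.04,0.07,-0.14,0,0],[-0.04,0.07,-0.14,0,0]]'
python3 - <<'E'
from h import *
p=capture("wrist"); save(p,"w5.png"); q=capture("scene")
a=cv2.resize(p["color"][0:250,:],(800,357)); b=cv2.resize(q["color"][160:260,210:430],(528,240),interpolation=2)
b=cv2.copyMakeBorder(b,0,0,0,272,0); cv2.imwrite("pics/c5.png",cv2.vconcat([a,b])[:,:,::-1])
E
```

```text
time: 10.47
tool_pos: [478.4, -163.0, 402.8]
tcp_rot: [3.14, -0.002, 0.097]
contact_force: [0.1, 0.4, 0.3]
grip_width: 0.4
finger_force: 0.0
```

View pics/c5.png

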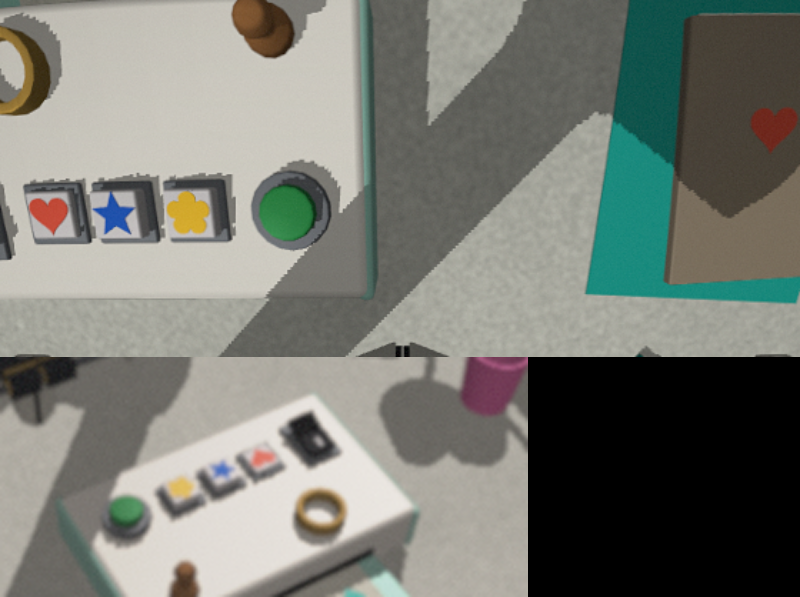

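The heart key (48,215) sits lower than the star and flower keys. The start button (287,212) is back out, the rocker is flipped, and the tape and stamp are where they were. I hand in.

```bash
python3 -c "
from plant import *
print(close_job())"
```

```text
the job is handed in; nothing more can be done
None
```

I pressed the rocker, then the heart key, then the start button, each to its stop, and handed in at about 10.6 s; the last pictures show the rocker on, the heart key down, the start button back out, and the star and flower keys, tape and stamp undisturbed.

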